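# Rub the bone inlay of a box lid flush with a ball burnisher

### The arm

A 6-joint arm with a two-finger parallel gripper is mounted at the origin on the work surface. World frame = base frame: x ahead of the robot, y to its left, z up, the work surface at z = 0. Lengths are in mm, angles in rad, forces in N, time in s.
With the tool pointing down it reaches from about 350 to 975 mm from the base axis. Payload 7.1 kg.
Tool frame: the origin (TCP) lies midway between the tips of the shut fingers; the grasp point (between the pads) lies 19 mm behind it; z points along the fingers, y is the line along which they close (so a half turn about z gives the same grasp; the last joint's range is limited). The gripper opens to 88 mm and grips with 3 to 60 N. Pads are 20 mm wide; open, the fingers measure 115 mm over their backs; the gripper's body (75 mm by 178 mm) begins 61 mm behind the grasp point.
Start: joints at [-1.145, 0.423, 1.63, -0, 1.089, -0.019], TCP at [268.938, -564.161, 222.675] pointing down, gripper open.
Joint ranges: [-3, 3], [-0.9, 2.11], [0.09, 2.58], [-1.31, 4.45], [0.11, 2.69], [-2.54, 2.54]. Speed limits (rad/s): [2.39, 2.39, 3.01, 3.14, 3.14, 3.14].

### API

Orientations are given as a rotation vector (axis times angle).
In Python, from workcell import get_obs, get_image, camera_params, close_job gives the robot as it stands.
- The arm moves only by the shell command python3 -m creep 'ROWS' [OPENING]. ROWS is a JSON object of lists of equal length, an entry for each row: "delta_pos": the shift along the tool's x, y, z in m, a list of three; "twist": the turn, a rotation vector about the tool's x, y, z in degrees, a list of three. A call has 1 to 20 rows; each row shifts and turns the commanded pose from where the row before left it, along the tool's axes as they then stand; what a row does not reach is not made up. A row lasts 1/12 s, in which the tool goes at most 41.7 mm and 7.16 degrees, less where a joint would pass 70% of its speed; a pose out of reach is approached as far as the arm can. A call with a gripper value outside its range is refused whole. OPENING is the opening, from 0 (shut) to 1 (fully open), set as the call begins (- or left out, the last holds). The fingers move at their own pace and stop on an object; the grip force is fixed at half the most. Time passes only in rows, so rows that do not move let the fingers close. It gives the time, the measured TCP pose, the force, the opening and the grip force at its end, in the units of the state.
- get_obs(): the state, without advancing time (a new reading comes with each control period).
- get_image(name): name is "scene" or "top"; returns (picture, depth): 420x560x3 uint8, red, green, blue; 420x560 float32, mm along the optical axis (not along the pixel's ray), 0 where there is no reading.
- camera_params(name): a dict with "camera_matrix" (3x3 intrinsics, pixels), "k1" (the pictures are not rectified: a ray, as slopes to the right and down, at radius r is drawn at 1 + k1 r^2 times it, then the intrinsics apply), "extrinsics" (4x4, takes a point from camera to world coordinates). Camera axes: x right, y down, z forward; pixel columns grow to the right and rows downward; lengths in mm; the calibration is good to about 2 mm. A picture is of the moment at which its call begins. camera_params takes no time and is no camera call.
- close_job(): hands the job in; it is judged then, once.
The state is a dict: "t": time; "qpos": joint angles; "qvel": joint speeds; "joint_torque": joint torques, N m; "ee_pos": TCP position; "orientation": TCP orientation; "ft_force": force on the tool from outside, world axes, zero at the start; "moment": the same for the moment, N m; "width": finger opening in mm; "grasp_force": force on a finger pad.
Only numpy, scipy, OpenCV 4.12 (cv2) and the standard library are available. Lean on these libraries where they do the work, as an engineer would, in place of code of your own. Each camera call takes 0.05 s, during which the arm holds its last target. There are 200 camera calls.

### The job

The white bone inlay in the small wooden box lid still stands proud: take the ball-ended burnisher from its rest and rub the pieces down flush, starting at the end next to the round brass stud and following the curve piece by piece to the other end in one slow stroke (about 2 cm a second, never above 5), without lifting the ball off the seam until every piece is fully down. Press only with the burnisher, firmly enough to seat the pieces (about 8 N) but never with more than 20 N. Then lay the burnisher back in its rest, the same way round as you found it, and leave everything else on the bench undisturbed.

Things in the scene. Friction and masses are not known exactly. Their poses are not given: they have to be found in the camera images.
- holder: Steel bowl vise: fixed round foot 110 mm across, origin under its centre. Its bowl carries a dark square wooden lid, 130 x 130 x 12 mm, sides along the holder's x and y when level. The bowl leans up to 0.13 rad about x and about y through a point on the foot's axis, and stands at any height in a 16 mm range: neither is reported, both stay put. Find the lid's slope and height by touch or sight.
- arc (a point): Nominal centre of the inlay seam's arc, if the bowl stood level at mid height: holder frame x = -45, y = -45, z = 108.6 mm (top of pieces fully down; lid face 0.6 mm lower). True heights vary: +-8 mm, and the lean turns the lid about the point z = 80 to 96 mm on the foot's axis. Seam radius 80 mm; piece k at angle 0.2004 + 0.13 k rad from x to y. Axes as the holder's.
- burnisher: Ball-ended burnisher, 120 g. Origin in the middle of its grip on the handle's axis; x along the handle towards the nose, z up as it lies in the rest. Wooden handle 14 mm wide (y), 18 mm high (z), from x = -75 to +38 mm. An 8 mm steel shank then bends down to a polished ball.
- ball (a point): Centre of the burnisher's steel ball, 16 mm in diameter: at x = +60, y = 0, z = -50 mm in the burnisher's frame.
- rest: The burnisher's wooden rest, origin under its centre on the bench, x along the tool. Foot 125 x 50 x 12 mm; two forks, 8 mm thick, 32 mm wide, at x = -50 and +32 mm, with notches 22 mm wide and 11 mm deep, floors at z = 76 mm. The burnisher's origin lies at (0, 0, 85) mm in it, nose to +x.
- piece0 (a joint): How far inlay piece 0 has been pressed down, m: 0 = standing 2.4 mm proud, 0.0024 = fully down (flush), where it stops firmly. About 4 N straight down slides it; it stays where it is left. 12 mm wide across the seam, 9.7 mm along it. The lid lies on firm rubber that gives 0.17 mm per N. The one next to the round brass stud (11 mm across, 4 mm high, 22 mm before it on the arc).
- piece1 (a joint): How far inlay piece 1 has been pressed down, m: 0 = standing 2.4 mm proud, 0.0024 = fully down (flush), where it stops firmly. About 4 N straight down slides it; it stays where it is left. 12 mm wide across the seam, 9.7 mm along it. The lid lies on firm rubber that gives 0.17 mm per N.
- piece2 (a joint): How far inlay piece 2 has been pressed down, m: 0 = standing 2.4 mm proud, 0.0024 = fully down (flush), where it stops firmly. About 4 N straight down slides it; it stays where it is left. 12 mm wide across the seam, 9.7 mm along it. The lid lies on firm rubber that gives 0.17 mm per N.
- piece3 (a joint): How far inlay piece 3 has been pressed down, m: 0 = standing 2.4 mm proud, 0.0024 = fully down (flush), where it stops firmly. About 4 N straight down slides it; it stays where it is left. 12 mm wide across the seam, 9.7 mm along it. The lid lies on firm rubber that gives 0.17 mm per N.
- piece4 (a joint): How far inlay piece 4 has been pressed down, m: 0 = standing 2.4 mm proud, 0.0024 = fully down (flush), where it stops firmly. About 4 N straight down slides it; it stays where it is left. 12 mm wide across the seam, 9.7 mm along it. The lid lies on firm rubber that gives 0.17 mm per N.
- piece5 (a joint): How far inlay piece 5 has been pressed down, m: 0 = standing 2.4 mm proud, 0.0024 = fully down (flush), where it stops firmly. About 4 N straight down slides it; it stays where it is left. 12 mm wide across the seam, 9.7 mm along it. The lid lies on firm rubber that gives 0.17 mm per N.
- piece6 (a joint): How far inlay piece 6 has been pressed down, m: 0 = standing 2.4 mm proud, 0.0024 = fully down (flush), where it stops firmly. About 4 N straight down slides it; it stays where it is left. 12 mm wide across the seam, 9.7 mm along it. The lid lies on firm rubber that gives 0.17 mm per N.
- piece7 (a joint): How far inlay piece 7 has been pressed down, m: 0 = standing 2.4 mm proud, 0.0024 = fully down (flush), where it stops firmly. About 4 N straight down slides it; it stays where it is left. 12 mm wide across the seam, 9.7 mm along it. The lid lies on firm rubber that gives 0.17 mm per N.
- piece8 (a joint): How far inlay piece 8 has been pressed down, m: 0 = standing 2.4 mm proud, 0.0024 = fully down (flush), where it stops firmly. About 4 N straight down slides it; it stays where it is left. 12 mm wide across the seam, 9.7 mm along it. The lid lies on firm rubber that gives 0.17 mm per N.
- piece9 (a joint): How far inlay piece 9 has been pressed down, m: 0 = standing 2.4 mm proud, 0.0024 = fully down (flush), where it stops firmly. About 4 N straight down slides it; it stays where it is left. 12 mm wide across the seam, 9.7 mm along it. The lid lies on firm rubber that gives 0.17 mm per N. The far end of the seam.
- jar: Bystander: a small white screw-top jar, 48 mm across, 50 mm tall; origin under its centre. Leave it alone.
- bangle: Bystander: a copper bangle lying flat, 66 mm across, 12 mm tall; origin under its centre. Leave it alone.
- dome_block: Bystander: a steel doming block, 44 x 44 x 40 mm tall; origin under its centre. Leave it alone.
- hammer: Bystander: a small hammer lying down, 210 mm long; origin under its centre. Leave it alone.
- tweezers: Bystander: steel tweezers lying down, about 130 mm long; origin under its centre. Leave it alone.
- dish: Bystander: a small white dish, 70 mm across, 22 mm tall; origin under its centre. Leave it alone.
- solder_reel: Bystander: a dark metal reel, 44 mm across, 16 mm tall; origin under its centre. Leave it alone.

How it is judged (in metres and radians):
On the way, in this order (a step that is already met when the one before it is completed fails the run):
1. piece0, next to the stud, is pressed down first (value of joint piece0 above 0.0018 m and value of joint each of piece3, piece9 below 0.0012 m), for 0.05 s.
2. the first half of the seam (piece0 to piece4) is down (value of joint each of piece0, piece1, piece2, piece3, piece4 above 0.0018 m), for 0.05 s.
3. all ten pieces are down (all of step 2 and value of joint each of piece5, piece6, piece7, piece8, piece9 above 0.0018 m), for 0.1 s.
At the end, for the whole second after the job is handed in: All ten inlay pieces are pressed down to within 0.6 mm of fully down (joint above 0.0018 m), and the burnisher lies still, released and level (within 0.1 rad) in both forks of its rest, nose towards the rest's +x, within 15 mm along the rest, 7 mm across it and 4 mm in height of its place (all of step 3 and x of burnisher in the frame of rest between -0.015 and 0.015 m and y of burnisher in the frame of rest between -0.007 and 0.007 m and z of burnisher in the frame of rest between 0.081 and 0.089 m and x of ball in the frame of rest above 0.03 m and angle between burnisher's own z axis and vertical below 0.1 rad and linear speed of burnisher below 0.02 m/s); the robot touches nothing.
It fails at once if the burnisher presses on the lid or its inlay with more than 20 N (contact force between burnisher and holder above 20 N).
It fails at once if between piece0 being down and all ten, the ball leaves the seam (centre over 24 mm from every piece's middle: some 10 mm clear) or the burnisher exceeds 60 mm/s ((value of joint piece0 above 0.0018 m and value of joint any of piece0, piece1, piece2, piece3, piece4, piece5, piece6, piece7, piece8, piece9 below 0.0018 m and distance between ball and piece0_c0 above 0.024 m and distance between ball and piece1_c0 above 0.024 m and distance between ball and piece2_c0 above 0.024 m and distance between ball and piece3_c0 above 0.024 m and distance between ball and piece4_c0 above 0.024 m and distance between ball and piece5_c0 above 0.024 m and distance between ball and piece6_c0 above 0.024 m and distance between ball and piece7_c0 above 0.024 m and distance between ball and piece8_c0 above 0.024 m and distance between ball and piece9_c0 above 0.024 m) or (value of joint piece0 above 0.0018 m and value of joint any of piece0, piece1, piece2, piece3, piece4, piece5, piece6, piece7, piece8, piece9 below 0.0018 m and linear speed of burnisher above 0.06 m/s)).
It fails at once if a piece is skipped: one two places further on is down while it still stands more than 1.2 mm proud ((value of joint piece2 above 0.0018 m and value of joint piece0 below 0.0012 m) or (value of joint piece3 above 0.0018 m and value of joint piece1 below 0.0012 m) or (value of joint piece4 above 0.0018 m and value of joint piece2 below 0.0012 m) or (value of joint piece5 above 0.0018 m and value of joint piece3 below 0.0012 m) or (value of joint piece6 above 0.0018 m and value of joint piece4 below 0.0012 m) or (value of joint piece7 above 0.0018 m and value of joint piece5 below 0.0012 m) or (value of joint piece8 above 0.0018 m and value of joint piece6 below 0.0012 m) or (value of joint piece9 above 0.0018 m and value of joint piece7 below 0.0012 m)).
It fails at once if the gripper or the arm touches the lid or its holder (contact force between any of the fingers, the arm and holder above 0.5 N).
It fails at once if a bystander is moved by more than 15 mm (distance of any of jar, bangle, dome_block, hammer, tweezers, dish, solder_reel from where it was at the start of the episode above 0.015 m).
It also fails if it takes over 72 s, if anything falls off the work surface, if the arm or the gripper's body presses on something with over 40 N, if the wrist force passes 120 N, or if a joint passes its speed limit or range.

## Working session

There is one attempt and no reset: what is moved stays moved. The work goes in short steps, Python scripts to look and compute and a shell command to move; the robot and the scene stay as the last step left them, time stands still between calls to the robot, and variables do not carry over. Pictures are saved under pics/ and viewed, at most 10 in all, crops included, and the job is handed in when it is done.

```bash
ls; mkdir -p pics; cat > h.py <<'E'
import numpy as np,cv2,json
from workcell import *
def pts(name,depth):
    # world point for every pixel
    p=camera_params(name);K=np.array(p["camera_matrix"]);E=np.array(p["extrinsics"])
    h,w=depth.shape
    u,v=np.meshgrid(np.arange(w),np.arange(h))
    uv=np.stack([u,v],-1).reshape(-1,1,2).astype(float)
    n=cv2.undistortPoints(uv,K,np.array([p["k1"],0,0,0,0.])).reshape(h,w,2)
    c=np.dstack([n*depth[...,None],depth])
    return c@E[:3,:3].T+E[:3,3]
E
python3 - <<'E'
from h import *
for n in("scene","top"):
    im,d=get_image(n);np.savez(n+"0.npz",im=im,d=d)
    cv2.imwrite(f"pics/{n}0.png",cv2.resize(im[...,::-1],(800,600),interpolation=cv2.INTER_CUBIC))
    p=camera_params(n);print(n,p)
print(get_obs())
E
```

```text
pics
scene {'camera_matrix': array([[408.26505933,   0.        , 280.21966394],
       [  0.        , 408.26505933, 205.36148561],
       [  0.        ,   0.        ,   1.        ]]), 'k1': -0.055682847893739194, 'extrinsics': array([[-2.95095399e-01,  6.63381667e-01, -6.87636147e-01,
         1.14278939e+03],
       [ 9.55465387e-01,  2.03268833e-01, -2.13933812e-01,
         1.39617297e+02],
       [-2.14477142e-03, -7.20143420e-01, -6.93821918e-01,
         6.57024664e+02],
       [ 0.00000000e+00,  0.00000000e+00,  0.00000000e+00,
         1.00000000e+00]])}
top {'camera_matrix': array([[530.08728816,   0.        , 283.61520597],
       [  0.        , 530.08728816, 207.7033177 ],
       [  0.        ,   0.        ,   1.        ]]), 'k1': -0.14672930177974716, 'extrinsics': array([[ 1.92851815e-02, -9.93244136e-01,  1.14429750e-01,
         4.20103333e+02],
       [-9.99782337e-01, -1.82466593e-02,  1.01162194e-02,
        -4.27684511e+01],
       [-7.95991492e-03, -1.14599936e-01, -9.93379834e-01,
         1.40265716e+03],
       [ 0.00000000e+00,  0.00000000e+00,  0.00000000e+00,
         1.00000000e+00]])}
{'t': 0.1, 'qpos': array([-1.14501282e+00,  4.23770577e-01,  1.63058589e+00,  2.64463165e-05,
        1.08861954e+00, -1.90382108e-02]), 'qvel': array([-0.00139057, -0.00208078,  0.00022101,  0.00022939, -0.00130302,
        0.00112265]), 'joint_torque': array([-1.12149448e-04, -5.45613849e+01, -2.74324179e+01,  6.44989195e-02,
        1.87809271e-02, -3.17192553e-05]), 'ee_pos': array([ 268.7387727 , -563.72362549,  221.98647273]), 'orientation': array([-3.06288864e+00, -6.92659257e-01,  4.02672113e-04]), 'ft_force': array([ 0.3065206 , -0.27844297, -0.30396812]), 'moment': array([-0.03285839,  0.01527687,  0.04106818]), 'grasp_force': 0.0, 'width': 87.47068719429258}
```

View pics/scene0.png

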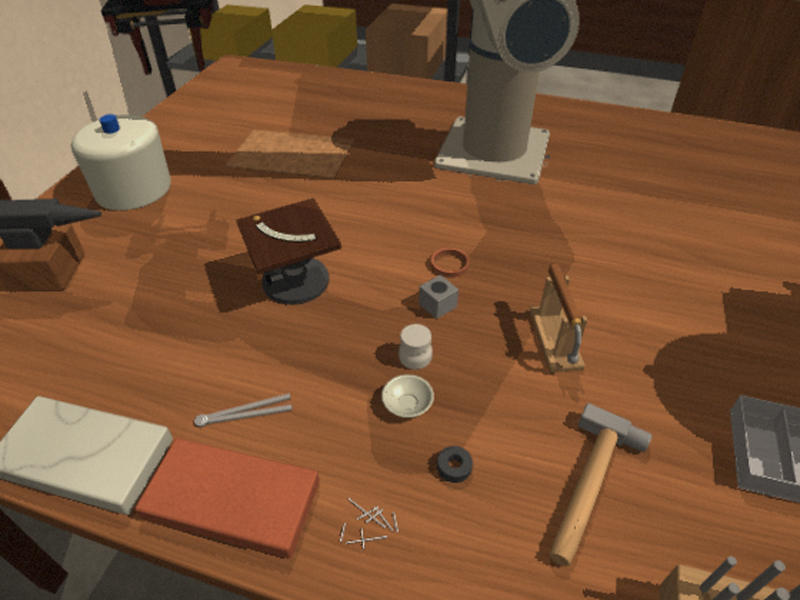

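View pics/top0.png

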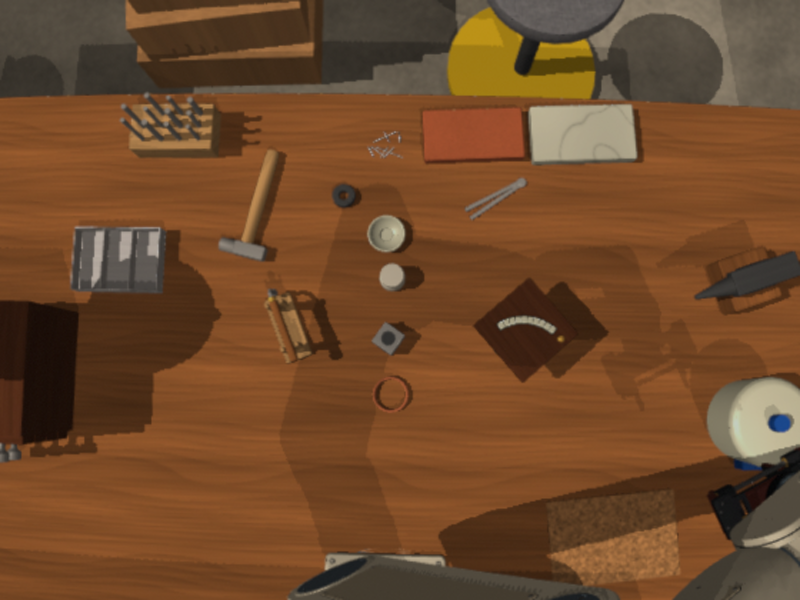

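The scene view shows the lid at about (290,235), with the stud at (257,218), and the burnisher at (562,310) with its nose towards the camera. In the top view the lid is at (527,330), the stud at (561,339) and the burnisher at (290,325) with its nose at (272,295). Next I measure these from depth and colour.

```bash
cat > m.py <<'E'
from h import *
def plane(P):
    rng=np.random.default_rng(0);best=None
    for _ in range(300):
        a=P[rng.choice(len(P),3,False)];n=np.cross(a[1]-a[0],a[2]-a[0]);n/=np.linalg.norm(n)+1e-9
        i=abs((P-a[0])@n)<2
        if best is None or i.sum()>best.sum():best=i
    c=P[best].mean(0);n=np.linalg.svd(P[best]-c)[2][2];n*=np.sign(n[2]);return c,n,best
for n in("top","scene"):
    f=np.load(n+"0.npz");im=f["im"];d=f["d"];W=pts(n,d);hsv=cv2.cvtColor(im,cv2.COLOR_RGB2HSV)
    x0,y0,x1,y1=(325,185,430,275) if n=="top" else (160,135,245,195)
    s=np.zeros(d.shape,bool);s[y0:y1,x0:x1]=1
    m=s&(d>0)&(W[...,2]>85)&(W[...,2]<150)
    c,nn,ib=plane(W[m]);P=W[m][ib]
    print(n,"lid",m.sum(),ib.sum(),"c",c.round(1),"n",nn.round(4),"res",((P-c)@nn).std().round(2))
    r=cv2.minAreaRect(P[:,:2].astype(np.float32));print(" rect",r)
    white=s&(hsv[...,1]<70)&(hsv[...,2]>130)&(W[...,2]>85)
    Q=W[white];print(" white",white.sum(),"dist",np.median((Q-c)@nn).round(2))
    np.save(n+"_w.npy",Q)
    print(" white ends",Q[Q[:,1].argmin()].round(1),Q[Q[:,1].argmax()].round(1))
    brass=s&(hsv[...,1]>130)&(hsv[...,2]>130)&(hsv[...,0]>12)&(hsv[...,0]<28)&(W[...,2]>85)
    print(" brass",brass.sum(),W[brass].mean(0).round(1) if brass.any() else 0)
    x0,y0,x1,y1=(175,190,230,260) if n=="top" else (365,175,420,265)
    s=np.zeros(d.shape,bool);s[y0:y1,x0:x1]=1
    for lo,hi in((90,105),(60,89),(5,16)):
        m=s&(W[...,2]>lo)&(W[...,2]<hi);P=W[m]
        rr=cv2.minAreaRect(P[:,:2].astype(np.float32));print(" rest z",lo,hi,len(P),P.mean(0).round(1),rr, np.median(P[:,2]).round(1))
E
python3 m.py
```

```text
top lid 2781 1463 c [ 517.6 -236.4  107.5] n [ 0.0304 -0.0259  0.9992] res 1.1
 rect ((517.9317626953125, -238.12350463867188), (130.65618896484375, 130.43431091308594), 41.28531265258789)
 white 165 dist 2.72
 white ends [ 518.7 -284.4  109.2] [ 526.6 -190.2  112.7]
 brass 14 [ 466.8 -187.9  664. ]
 rest z 90 105 216 [509.5 183.7  94. ] ((511.54669189453125, 186.5001678466797), (118.34362030029297, 25.501462936401367), 25.543323516845703) 93.7
 rest z 60 89 110 [530.3 188.7  80.7] ((520.4122314453125, 187.69332885742188), (136.74664306640625, 29.968687057495117), 22.759187698364258) 83.2
 rest z 5 16 619 [525.  183.1   9.9] ((532.7247314453125, 188.64736938476562), (182.819580078125, 146.85398864746094), 0.07483481615781784) 10.1
scene lid 2432 1995 c [ 521.1 -235.1  108.6] n [ 0.024  -0.0175  0.9996] res 0.88
 rect ((518.0872192382812, -237.01611328125), (133.3524932861328, 130.5902557373047), 41.839508056640625)
 white 154 dist 2.59
 white ends [ 519.6 -285.8  111.3] [1142.8  139.6  657. ]
 brass 12 [ 556.  -259.9  156.4]
 rest z 90 105 301 [514.9 184.4  93.9] ((511.60552978515625, 185.7034149169922), (121.2688980102539, 18.52826690673828), 21.903553009033203) 94.0
 rest z 60 89 378 [537.3 191.1  77.5] ((521.0077514648438, 188.77569580078125), (136.8172149658203, 33.91402816772461), 22.295854568481445) 79.8
 rest z 5 16 673 [531.6 183.9  11.9] ((521.3837890625, 187.96591186523438), (125.83545684814453, 50.51716232299805), 22.765514373779297) 12.3
```

```bash
cat > m2.py <<'E'
from h import *
from scipy.optimize import least_squares
A=[];Wt=[];
for n in("top","scene"):
    f=np.load(n+"0.npz");im=f["im"];d=f["d"];W=pts(n,d);hsv=cv2.cvtColor(im,cv2.COLOR_RGB2HSV)
    x0,y0,x1,y1=(325,185,430,275) if n=="top" else (160,135,245,195)
    s=np.zeros(d.shape,bool);s[y0:y1,x0:x1]=1;s&=(d>0)&(d<1500)
    L=W-[518,-237.5,0];th=np.deg2rad(-48.4);X=np.array([np.cos(th),np.sin(th)]);Y=np.array([-X[1],X[0]])
    lx=L[...,:2]@X;ly=L[...,:2]@Y
    w=(hsv[...,1]<90)&(hsv[...,2]>120)
    near=cv2.dilate(w.astype(np.uint8),np.ones((3,3)))>0
    m=s&(abs(lx)<58)&(abs(ly)<58)&(W[...,2]>80)&(W[...,2]<140)&~near
    Q=np.c_[lx[m],ly[m],W[m][:,2]]
    r=least_squares(lambda p:p[0]+p[1]*Q[:,0]+p[2]*Q[:,1]-Q[:,2],[108,0,0],loss="soft_l1")
    e=r.fun;print(n,"lid z=c+ax+by (holder axes):",r.x.round(4),len(Q),"mad",np.median(abs(e)).round(2))
    # edges extents of lid in holder axes from points z>85
    mm=s&(W[...,2]>85)&(W[...,2]<140)&(abs(lx)<72)&(abs(ly)<72)
    for k,(a,b) in {"x":(lx,ly),"y":(ly,lx)}.items():
        ext=[];
        for lo in range(-50,50,10):
            v=a[mm&(b>=lo)&(b<lo+10)];ext.append([v.min(),v.max()])
        ext=np.array(ext).round(1);print("  ext",k,np.median(ext,0), "slopes",np.polyfit(np.arange(-45,55,10),ext,1)[0].round(3))
    ws=s&w&(W[...,2]>100)&(W[...,2]<130)&(abs(lx)<60)&(abs(ly)<60);Q=W[ws]
    fit=least_squares(lambda p:np.hypot(Q[:,0]-p[0],Q[:,1]-p[1])-80,[454,-233],loss="soft_l1")
    a=np.arctan2(Q[:,1]-fit.x[1],Q[:,0]-fit.x[0]);a=np.sort(a);print("  arc c",fit.x.round(1),"ang",a[[0,1,-2,-1]].round(3),"mid",(a[0]+a[-1])/2, "mean",Q.mean(0).round(1),"rms",fit.fun.std().round(2))
    br=s&(hsv[...,1]>120)&(hsv[...,2]>130)&(W[...,2]>100)&(W[...,2]<130)&(np.hypot(W[...,0]-505,W[...,1]+296)<15)
    print("  stud",br.sum(),W[br].mean(0).round(1) if br.any() else "")
    # rest
    x0,y0,x1,y1=(170,185,235,262) if n=="top" else (360,175,425,268)
    s=np.zeros(d.shape,bool);s[y0:y1,x0:x1]=1;s&=(d>0)
    th=np.deg2rad(22.7);R=np.array([[np.cos(th),-np.sin(th)],[np.sin(th),np.cos(th)]])
    l=(W[...,:2]-[521.4,188])@R
    for nm,lo,hi in(("handle",89,100),("foot",8,16)):
        m=s&(W[...,2]>lo)&(W[...,2]<hi)&(abs(l[...,0])<100)&(abs(l[...,1])<40)
        v=l[m];print("  ",nm,m.sum(),"x pct",np.percentile(v[:,0],[0,1,3,50,97,99,100]).round(1),"y",np.percentile(v[:,1],[0,3,50,97,100]).round(1),"slope",np.polyfit(v[:,0],v[:,1],1).round(3))
    g=s&(hsv[...,1]<80)&(l[...,0]>30)&(W[...,2]>20);v=np.c_[l[g],W[g][:,2]]
    print("  grey",g.sum(),v.mean(0).round(1),v.min(0).round(1),v.max(0).round(1))
E
python3 m2.py
```

```text
top lid z=c+ax+by (holder axes): [ 1.074165e+02 -2.840000e-02 -6.600000e-03] 1898 mad 1.77
  ext x [-64.8  64.7] slopes [0.004 0.027]
  ext y [-64.85  64.5 ] slopes [ 0.015 -0.005]
  arc c [ 454.5 -233.8] ang [-0.71  -0.692  0.566  0.573] mid -0.0685825482746324 mean [ 528.8 -239.6  109.5] rms 3.19
  stud 8 [ 501.9 -296.7  110. ]
   handle 235 x pct [-68.9 -68.  -66.1 -15.   46.   48.2  50.5] y [-12.1  -5.5   0.4   8.6  15.5] slope [-0.018  0.468]
   foot 407 x pct [-96.2 -62.2 -60.2  -1.8  58.2  61.   89.6] y [-39.7 -23.2  -9.8  23.   35.6] slope [-1.000e-03 -6.061e+00]
  grey 21 [59.7 -2.2 70.2] [52.8 -5.3 37.7] [66.4  2.6 89. ]
scene lid z=c+ax+by (holder axes): [ 1.085732e+02 -3.000000e-02 -7.100000e-03] 1471 mad 0.67
  ext x [-64.65  64.8 ] slopes [-0.002 -0.002]
  ext y [-64.85  65.95] slopes [ 0.005 -0.009]
  arc c [ 453.9 -233.7] ang [-0.708 -0.692  0.567  0.578] mid -0.06486727242127927 mean [ 528.4 -236.9  110.9] rms 3.71
  stud 11 [ 502.6 -296.2  110.9]
   handle 317 x pct [-70.6 -68.6 -65.2  -5.9  46.3  48.6  50.7] y [-14.8  -6.8  -1.5   5.9  11.4] slope [ 0.004 -1.08 ]
   foot 626 x pct [-62.9 -60.1 -53.8   1.   60.6  61.7  62.4] y [-25.2 -24.5 -10.6  22.7  25.3] slope [ 0.018 -7.578]
  grey 130 [63.5 -0.5 62. ] [41.7 -7.4 34.6] [72.3 10.8 88.9]
```

```bash
cat >> h.py <<'E'
from scipy.spatial.transform import Rotation as Ro
def go(p,yaw=None,pitch=0):
    """tool-frame deltas (m, deg) to reach TCP p with tool x at yaw (deg), z down, then pitched about tool y"""
    o=get_obs();R=Ro.from_rotvec(o["orientation"])
    print("tcp",o["ee_pos"].round(1),"F",o["ft_force"].round(1),"w",round(o["width"],1))
    print("dpos tool mm",R.inv().apply(np.array(p)-o["ee_pos"]).round(1))
    if yaw is not None:
        T=Ro.from_euler("z",yaw,degrees=True)*Ro.from_euler("x",180,degrees=True)*Ro.from_euler("y",pitch,degrees=True)
        print("twist deg",np.rad2deg((R.inv()*T).as_rotvec()).round(2), "dpos in target frame",T.inv().apply(np.array(p)-o["ee_pos"]).round(1))
E
python3 - <<'E'
from h import *
f=np.load("scene0.npz");W=pts("scene",f["d"]);a=W[60:150,50:120].reshape(-1,3);a=a[(a[:,0]>150)&(a[:,0]<700)&(a[:,2]>40)]
print("pot",a[:,0].min(),a[:,0].max(),a[:,1].min(),a[:,1].max(),a[:,2].max())
go([530.6,191.9,240],22.7)
go([530.6,191.9,66],22.7)
E
```

```text
pot 290.206065629137 597.3789590777017 -741.2236565974438 -530.7390734740267 163.05616701328427
tcp [ 268.7 -563.7  222. ] F [ 0.3 -0.3 -0.3] w 87.5
dpos tool mm [ 561.5 -569.4  -17.2]
twist deg [-0.08 -0.    2.79] dpos in target frame [ 533.2 -596.   -18. ]
tcp [ 268.7 -563.7  222. ] F [ 0.3 -0.3 -0.3] w 87.5
dpos tool mm [ 561.5 -569.2  156.8]
twist deg [-0.08 -0.    2.79] dpos in target frame [ 533.2 -596.   156. ]
```

```bash
python3 -m creep '{"delta_pos":[[0,0,-0.03],[0,0,-0.03],[0.0263,-0.0298,0],[0.0263,-0.0298,0],[0.0263,-0.0298,0],[0.0263,-0.0298,0],[0.0263,-0.0298,0],[0.0263,-0.0298,0],[0.0263,-0.0298,0],[0.0263,-0.0298,0],[0.0263,-0.0298,0],[0.0263,-0.0298,0],[0.0263,-0.0298,0],[0.0263,-0.0298,0],[0.0263,-0.0298,0],[0.0263,-0.0298,0],[0.0263,-0.0298,0],[0.0263,-0.0298,0],[0.0263,-0.0298,0],[0.0263,-0.0298,0]],"twist":[[0,0,1.4],[0,0,1.4],[0,0,0],[0,0,0],[0,0,0],[0,0,0],[0,0,0],[0,0,0],[0,0,0],[0,0,0],[0,0,0],[0,0,0],[0,0,0],[0,0,0],[0,0,0],[0,0,0],[0,0,0],[0,0,0],[0,0,0],[0,0,0]]}' 1
python3 - <<'E'
from h import *
go([530.6,191.9,66],22.7)
E
```

```text
t: 1.77
ee_pos: [498.8, 115.4, 282.5]
orientation: [3.08, 0.618, -0.0]
ft_force: [1.2, -0.6, -0.7]
width: 87.8
grasp_force: 0.0
tcp [498.8 115.4 282.5] F [ 1.2 -0.6 -0.7] w 87.8
dpos tool mm [ 58.9 -58.3 216.5]
twist deg [0.   0.02 0.  ] dpos in target frame [ 58.8 -58.3 216.5]
```

```bash
python3 -m creep '{"delta_pos":[[0.02,-0.02,0.03],[0.02,-0.02,0.03],[0.0188,-0.0183,0.03],[0,0,0],[0,0,0],[0,0,0]],"twist":[[0,0,0],[0,0,0],[0,0,0],[0,0,0],[0,0,0],[0,0,0]]}' 1
python3 - <<'E'
from h import *
go([530.6,191.9,66],22.7)
for n in("scene","top"):
    im,d=get_image(n);np.savez(n+"1.npz",im=im,d=d)
    if n=="scene":cv2.imwrite("pics/s1.png",cv2.resize(im[100:300,260:500,::-1],(720,600)))
E
```

```text
t: 2.27
ee_pos: [530.4, 189.5, 192.8]
orientation: [3.08, 0.618, -0.001]
ft_force: [-0.3, -0.5, 0.0]
width: 87.5
grasp_force: 0.0
tcp [530.4 189.5 192.8] F [-0.3 -0.5  0. ] w 87.5
dpos tool mm [  1.2  -2.2 126.8]
twist deg [0.01 0.04 0.01] dpos in target frame [  1.1  -2.2 126.8]
```

View pics/s1.png

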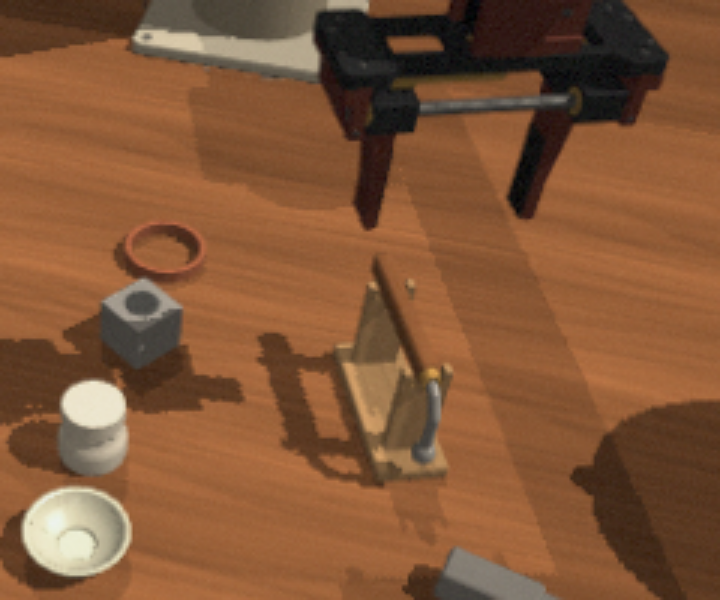

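The gripper hovers over the handle, which runs from (378,262) to (430,372), with the fingers at (372,215) and (525,205) on either side. I'll go down and grasp.

```bash
python3 -m creep '{"delta_pos":[[0.0012,-0.0022,0.03],[0,0,0.03],[0,0,0.03],[0,0,0.025],[0,0,0.0118],[0,0,0],[0,0,0],[0,0,0]],"twist":[[0,0,0],[0,0,0],[0,0,0],[0,0,0],[0,0,0],[0,0,0],[0,0,0],[0,0,0]]}' 1 && python3 -m creep '{"delta_pos":[[0,0,0],[0,0,0],[0,0,0],[0,0,0],[0,0,0],[0,0,0],[0,0,0],[0,0,0],[0,0,0],[0,0,0]],"twist":[[0,0,0],[0,0,0],[0,0,0],[0,0,0],[0,0,0],[0,0,0],[0,0,0],[0,0,0],[0,0,0],[0,0,0]]}' 0
```

```text
t: 3.03
ee_pos: [532.3, 192.4, 67.8]
orientation: [-3.08, -0.617, -0.005]
ft_force: [0.0, 0.3, -1.0]
width: 87.8
grasp_force: 0.0
t: 3.87
ee_pos: [530.8, 192.3, 65.8]
orientation: [3.08, 0.618, -0.0]
ft_force: [0.3, 0.3, 0.3]
width: 24.5
grasp_force: 0.0
```

```bash
python3 -m creep '{"delta_pos":[[0,0,0],[0,0,0],[0,0,0],[0,0,0],[0,0,0],[0,0,0],[0,0,0]],"twist":[[0,0,0],[0,0,0],[0,0,0],[0,0,0],[0,0,0],[0,0,0],[0,0,0]]}' 0 && python3 -m creep '{"delta_pos":[[0,0,-0.01],[0,0,-0.03],[0,0,-0.04],[0,0,-0.04],[0,0,-0.03],[0,0,0],[0,0,0]],"twist":[[0,0,0],[0,0,0],[0,0,0],[0,0,0],[0,0,0],[0,0,0],[0,0,0]]}' 0
```

```text
t: 4.45
ee_pos: [530.8, 192.3, 65.8]
orientation: [3.08, 0.618, -0.0]
ft_force: [0.3, -0.0, -0.0]
width: 13.9
grasp_force: 30.0
t: 5.03
ee_pos: [531.9, 192.6, 218.5]
orientation: [-3.08, -0.618, -0.007]
ft_force: [-0.5, 0.5, -1.3]
width: 13.8
grasp_force: 30.0
```

```bash
python3 -m creep '{"delta_pos":[[-0.0162,0.0324,0],[-0.0162,0.0324,0],[-0.0162,0.0324,0],[-0.0162,0.0324,0],[-0.0162,0.0324,0],[-0.0162,0.0324,0],[-0.0162,0.0324,0],[-0.0162,0.0324,0],[-0.0162,0.0324,0],[-0.0162,0.0324,0],[-0.0162,0.0324,0],[-0.0162,0.0324,0],[-0.0162,0.0324,0],[0,0,0],[0,0,0],[0,0,0],[0,0,0],[0,0,0],[0,0,0],[0,0,0]],"twist":[[0,0,0],[0,0,0],[0,0,0],[0,0,0],[0,0,0],[0,0,0],[0,0,0],[0,0,0],[0,0,0],[0,0,0],[0,0,0],[0,0,0],[0,0,6.2],[0,0,6.2],[0,0,6.2],[0,0,6.2],[0,0,6.2],[0,0,6.2],[0,0,0.5],[0,0,0]]}' 0 
python3 - <<'E'
from h import *
print(get_obs()["qpos"].round(2),Ro.from_rotvec(get_obs()["orientation"]).as_matrix().round(3))
T=Ro.from_euler("z",-15,degrees=True)*Ro.from_euler("x",180,degrees=True)*Ro.from_euler("y",-40,degrees=True)
b=np.array([517.8,-282.2,133]);t=b-T.apply([49.7,.2,30.8]);print(t,T.as_matrix().round(3));go(t,-15,-40)
E
```

```text
t: 6.7
ee_pos: [498.1, -277.1, 214.5]
orientation: [-3.114, 0.407, 0.004]
ft_force: [-0.8, 0.6, -0.6]
width: 14.0
grasp_force: 30.0
[-0.53  0.35  1.76  0.    1.03  1.3 ] [[ 0.966 -0.257 -0.002]
 [-0.257 -0.966  0.001]
 [-0.003 -0.001 -1.   ]]
[ 500.19990357 -277.27701314  188.54071305] [[ 0.74  -0.259 -0.621]
 [-0.198 -0.966  0.166]
 [-0.643  0.    -0.766]]
tcp [ 498.1 -277.1  214.5] F [-0.8  0.6 -0.6] w 14.0
dpos tool mm [ 2.1 -0.3 25.9]
twist deg [  0.   -39.85   0.13] dpos in target frame [18.2 -0.3 18.5]
```

```bash
python3 -m creep '{"delta_pos":[[0,0,0],[0,0,0],[0,0,0],[0,0,0],[0,0,0],[0,0,0],[0,0,0],[0.009,0,0.009],[0.009,0,0.009],[0,0,0],[0,0,0],[0,0,0]],"twist":[[0,-6,0],[0,-6,0],[0,-6,0],[0,-6,0],[0,-6,0],[0,-6,0],[0,-4,0],[0,0,0],[0,0,0],[0,0,0],[0,0,0],[0,0,0]]}' 0 
cat > v.py <<'E'
from h import *
import sys
o=get_obs();R=Ro.from_rotvec(o["orientation"]);b=R.apply([49.7,.2,30.8])+o["ee_pos"]
print("ball",b.round(1),"F",o["ft_force"].round(2),"q",o["qpos"].round(2));print(R.as_matrix().round(3))
if len(sys.argv)>1:
  ims=[]
  for n in("scene","top"):
    im,d=get_image(n);np.savez(n+"_"+sys.argv[1]+".npz",im=im,d=d)
    p=camera_params(n);E=np.linalg.inv(p["extrinsics"]);K=p["camera_matrix"]
    uv=cv2.projectPoints(b.reshape(1,3),cv2.Rodrigues(E[:3,:3])[0],E[:3,3],K,np.array([p["k1"],0,0,0,0]))[0].ravel();print(n,"ball px",uv.round(1))
    u,v=uv.astype(int);c=im[v-50:v+50,u-50:u+50,::-1];ims.append(cv2.resize(c,(400,400),interpolation=cv2.INTER_CUBIC))
  cv2.imwrite(f"pics/{sys.argv[1]}.png",np.hstack(ims))
E
python3 v.py hov
```

```text
t: 7.7
ee_pos: [500.8, -278.1, 191.1]
orientation: [-2.847, 0.375, 1.034]
ft_force: [-0.2, -0.3, -1.3]
width: 14.1
grasp_force: 30.0
ball [ 518.5 -283.1  135.6] F [-0.15 -0.32 -1.29] q [-0.46  0.74  1.33 -0.13  1.76  1.39]
[[ 0.741 -0.259 -0.62 ]
 [-0.198 -0.966  0.166]
 [-0.642 -0.    -0.767]]
scene ball px [179.5 147.9]
top ball px [388.5 229.3]
```

View pics/hov.png

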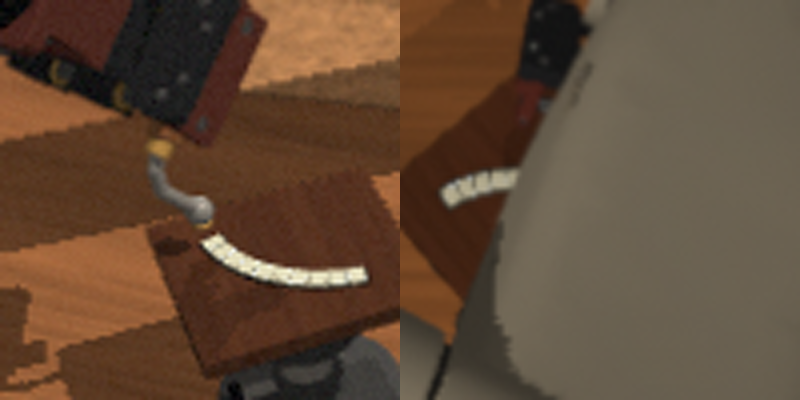

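The scene view (left) shows the ball at crop (203,210), just up-image of piece 0 at (208,242). In the top view (right) the arm hides the ball. I'll measure the ball in the scene image against the kinematic prediction.

```bash
python3 - <<'E'
from h import *
f=np.load("scene_hov.npz");im=f["im"];d=f["d"];W=pts("scene",d);hsv=cv2.cvtColor(im,cv2.COLOR_RGB2HSV)
for v in range(145,158):
    print(v,[f"{hsv[v,u,1]:3d}/{hsv[v,u,2]:3d}/{W[v,u,2]:.0f}" for u in range(172,186)])
from scipy.optimize import least_squares
m=np.zeros(d.shape,bool);m[145:157,174:186]=1;m&=(hsv[...,1]<75)&(W[...,2]>122)
Q=W[m];cam=np.array(camera_params("scene")["extrinsics"])[:3,3]
r=least_squares(lambda c:np.linalg.norm(Q-c,axis=1)-8,[518,-283,135],loss="soft_l1");print(len(Q),r.x.round(1),r.fun.std(),Q.mean(0).round(1))
ys,xs=np.nonzero(m);print(xs.min(),xs.max(),ys.min(),ys.max(),xs.mean(),ys.mean())
E
```

```text
145 [' 36/126/158', ' 38/129/156', ' 60/124/152', ' 97/100/4', '141/ 92/2', '154/ 86/1', '172/ 86/0', '172/ 89/-1', '158/ 87/1', '156/ 90/4', '158/ 89/-1', '154/ 91/2', '146/ 94/-0', '159/ 90/1']
146 [' 29/104/155', ' 32/118/153', ' 41/125/152', ' 35/130/149', ' 53/134/146', ' 40/140/140', ' 32/152/144', ' 38/169/141', ' 71/129/140', '142/ 90/3', '162/ 88/1', '156/ 88/1', '153/ 90/1', '153/ 90/1']
147 [' 32/ 71/152', ' 30/ 92/151', ' 33/109/149', ' 41/119/146', ' 35/130/147', ' 34/143/145', ' 30/155/142', ' 31/162/141', ' 35/161/140', ' 64/120/137', '143/ 91/2', '164/ 84/2', '163/ 86/3', '171/ 85/3']
148 ['107/ 74/147', ' 40/ 70/147', ' 36/ 79/147', ' 36/ 93/146', ' 33/108/143', ' 31/122/142', ' 34/151/142', ' 35/191/140', ' 32/165/137', ' 37/144/137', ' 78/ 88/2', '164/ 81/1', '166/ 86/109', '160/ 83/108']
149 ['163/ 80/1', '140/ 73/2', ' 90/ 65/143', ' 42/ 67/143', ' 30/ 77/140', ' 35/ 94/139', ' 25/133/139', ' 32/145/138', ' 34/143/138', ' 34/137/136', ' 77/100/108', '145/ 88/107', '156/ 85/108', '161/ 84/108']
150 ['163/ 83/0', '151/ 88/1', '141/ 85/2', ' 51/ 70/136', ' 35/ 65/13
[... 1052 characters left out ...]
 93/109', '172/ 92/107', '156/ 90/107', '159/ 88/109', '158/ 87/109', '153/ 85/108', '147/ 85/109', '187/ 82/108', ' 90/145/112', '129/ 81/109', '160/ 83/107']
156 ['160/ 83/107', '164/ 87/107', '162/ 93/106', '163/ 89/107', '168/ 91/108', '149/ 94/108', '164/ 87/109', '160/ 86/109', '106/ 91/108', ' 80/147/109', ' 51/218/111', ' 49/223/112', ' 49/184/111', ' 99/ 88/108']
157 ['149/ 58/107', '157/ 57/108', '136/ 58/109', '168/ 56/110', '154/ 88/109', '164/ 90/107', '156/ 90/106', ' 81/148/112', ' 53/217/110', ' 48/225/111', ' 48/227/110', ' 46/227/109', ' 51/218/110', ' 55/135/111']
48 [ 524.7 -286.4  138.9] 2.8048120757923534 [ 526.7 -282.2  139.6]
174 181 145 152 177.70833333333334 148.625
```

```bash
python3 -m creep '{"delta_pos":[[-0.0014,-0.0025,0.0012],[0.0021,0,0.0026],[0.0021,0,0.0026],[0.0022,0,0.0025],[0,0,0],[0,0,0],[0,0,0]],"twist":[[0,0,0],[0,0,0],[0,0,0],[0,0,0],[0,0,0],[0,0,0],[0,0,0]]}' 0; python3 v.py
```

```text
t: 8.38
ee_pos: [500.0, -275.3, 180.3]
orientation: [-2.846, 0.375, 1.036]
ft_force: [-0.2, -0.7, -0.9]
width: 13.6
grasp_force: 30.0
ball [ 517.6 -280.2  124.8] F [-0.18 -0.65 -0.89] q [-0.46  0.75  1.34 -0.13  1.74  1.4 ]
[[ 0.74  -0.259 -0.621]
 [-0.198 -0.966  0.167]
 [-0.643 -0.    -0.766]]
```

```bash
python3 -m creep '{"delta_pos":[[0.00064,0,0.00077],[0.00064,0,0.00077],[0.00064,0,0.00077],[0.00064,0,0.00077],[0.00032,0,0.00038],[0.00032,0,0.00038],[0.00032,0,0.00038],[0.00032,0,0.00038],[0,0,0],[0,0,0]],"twist":[[0,0,0],[0,0,0],[0,0,0],[0,0,0],[0,0,0],[0,0,0],[0,0,0],[0,0,0],[0,0,0],[0,0,0]]}' 0; python3 v.py
```

```text
t: 9.22
ee_pos: [500.0, -275.2, 174.9]
orientation: [-2.846, 0.375, 1.036]
ft_force: [-1.6, -0.4, 4.2]
width: 13.9
grasp_force: 30.0
ball [ 517.6 -280.2  119.3] F [-1.57 -0.42  4.21] q [-0.46  0.75  1.34 -0.13  1.73  1.4 ]
[[ 0.74  -0.259 -0.621]
 [-0.199 -0.966  0.167]
 [-0.643  0.    -0.766]]
```

```bash
python3 -m creep '{"delta_pos":[[0.00032,0,0.00038],[0.00032,0,0.00038],[0,0,0]],"twist":[[0,0,0],[0,0,0],[0,0,0]]}' 0;  python3 -m creep '{"delta_pos":[[0.00032,0,0.00038],[0.00032,0,0.00038],[0,0,0]],"twist":[[0,0,0],[0,0,0],[0,0,0]]}' 0; python3 v.py
```

```text
t: 9.47
ee_pos: [499.9, -275.2, 173.7]
orientation: [-2.846, 0.375, 1.036]
ft_force: [-1.3, 0.4, 5.0]
width: 14.1
grasp_force: 30.0
t: 9.72
ee_pos: [499.9, -275.4, 172.8]
orientation: [-2.847, 0.375, 1.036]
ft_force: [-0.4, 0.0, 6.9]
width: 13.6
grasp_force: 30.0
ball [ 517.5 -280.4  117.3] F [-0.4   0.    6.94] q [-0.46  0.76  1.35 -0.13  1.73  1.4 ]
[[ 0.74  -0.259 -0.621]
 [-0.199 -0.966  0.166]
 [-0.643  0.    -0.766]]
```

```bash
python3 -m creep '{"delta_pos":[[0.0002,0,0.00023],[0.0002,0,0.00023],[0,0,0],[0,0,0]],"twist":[[0,0,0],[0,0,0],[0,0,0],[0,0,0]]}' 0;  python3 v.py
```

```text
t: 10.05
ee_pos: [500.0, -275.4, 172.4]
orientation: [-2.847, 0.375, 1.036]
ft_force: [-1.3, -1.1, 6.5]
width: 14.0
grasp_force: 30.0
ball [ 517.5 -280.4  116.9] F [-1.33 -1.11  6.53] q [-0.46  0.76  1.35 -0.13  1.73  1.4 ]
[[ 0.74  -0.259 -0.621]
 [-0.199 -0.966  0.166]
 [-0.643  0.    -0.766]]
```

```bash
python3 -m creep '{"delta_pos":[[0.0002,0,0.00023],[0.0001,0,0.00012],[0,0,0],[0,0,0]],"twist":[[0,0,0],[0,0,0],[0,0,0],[0,0,0]]}' 0;  python3 v.py | head -1
```

```text
t: 10.38
ee_pos: [499.9, -275.4, 172.0]
orientation: [-2.847, 0.375, 1.036]
ft_force: [-0.8, -0.2, 6.8]
width: 14.0
grasp_force: 30.0
ball [ 517.5 -280.4  116.5] F [-0.78 -0.17  6.75] q [-0.46  0.76  1.35 -0.13  1.73  1.4 ]
```

```bash
python3 -m creep '{"delta_pos":[[0.0002,0,0.00023],[0.0001,0,0.00012],[0,0,0],[0,0,0]],"twist":[[0,0,0],[0,0,0],[0,0,0],[0,0,0]]}' 0;  python3 v.py press | grep -v '\['; python3 - <<'E'
from h import *
im=cv2.imread("pics/press.png")  # re-crop: scene only, larger
f=np.load("scene_press.npz")["im"];cv2.imwrite("pics/press2.png",cv2.resize(f[110:200,140:260,::-1],(800,600),interpolation=cv2.INTER_CUBIC))
for _ in range(4): get_image("scene"); print(get_obs()["ft_force"].round(2),get_obs()["ee_pos"].round(1))
E
```

```text
t: 10.72
ee_pos: [499.9, -275.4, 171.7]
orientation: [-2.847, 0.375, 1.036]
ft_force: [-1.7, 0.3, 8.5]
width: 13.7
grasp_force: 30.0
[-0.59 -0.22  6.33] [ 499.9 -275.5  171.7]
[-1.67 -0.65  7.33] [ 499.9 -275.5  171.7]
[-1.08  0.34  7.3 ] [ 499.9 -275.4  171.7]
[-0.03 -0.69  7.46] [ 499.9 -275.4  171.7]
```

View pics/press2.png

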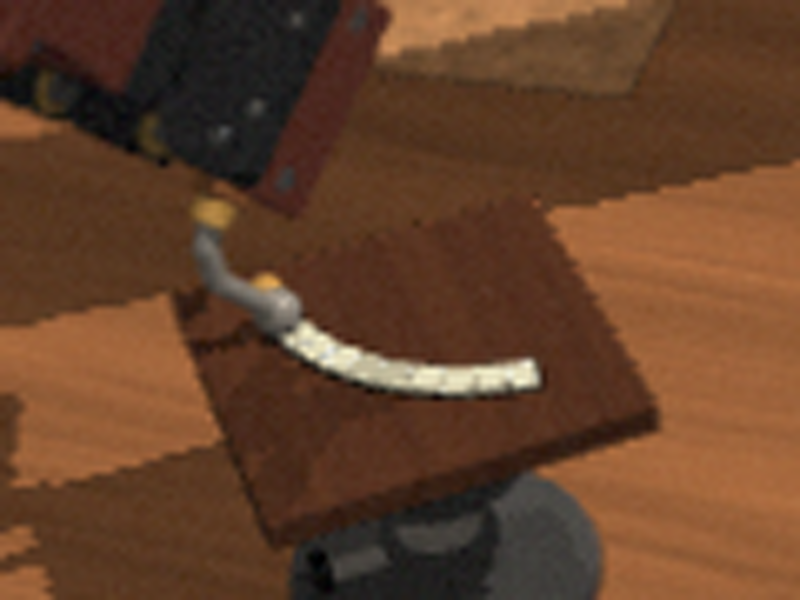

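```bash
python3 - <<'E'
from h import *
p=camera_params("scene");E=np.linalg.inv(p["extrinsics"]);K=p["camera_matrix"]
def pr(P):return cv2.projectPoints(np.array(P,float).reshape(-1,3),cv2.Rodrigues(E[:3,:3])[0],E[:3,3],K,np.array([p["k1"],0,0,0,0]))[0].reshape(-1,2)
C=np.array([454.2,-233.7]);a=-.652+.13*np.arange(10)
xy=C+80*np.c_[np.cos(a),np.sin(a)];z=108.2+(xy[:,0]-518)*-.0244+(xy[:,1]+237.5)*.0172+1.5
print(pr(np.c_[xy,z+8]).round(1).tolist()) # ball centres
print(pr(np.c_[xy,z]).round(1).tolist()) 
f=np.load("scene_press.npz");im=f["im"];W=pts("scene",f["d"]);hsv=cv2.cvtColor(im,cv2.COLOR_RGB2HSV)
for v in range(150,164):print(v,[f"{hsv[v,u,1]}/{hsv[v,u,2]}" for u in range(174,192)])
E
```

```text
[[181.4, 154.7], [183.7, 156.9], [186.6, 158.9], [190.0, 160.6], [193.9, 161.9], [198.1, 162.9], [202.6, 163.5], [207.3, 163.7], [212.2, 163.6], [217.1, 163.0]]
[[182.0, 157.6], [184.3, 159.9], [187.2, 161.8], [190.6, 163.5], [194.4, 164.8], [198.6, 165.8], [203.1, 166.5], [207.8, 166.7], [212.6, 166.5], [217.5, 165.9]]
150 ['113/90', '179/80', '177/78', '168/76', '155/82', '156/93', '165/88', '160/89', '181/86', '154/88', '175/83', '174/85', '159/85', '150/85', '161/84', '160/83', '153/85', '159/82']
151 ['56/118', '106/106', '139/88', '161/84', '154/124', '158/166', '160/178', '160/126', '164/90', '159/85', '162/85', '155/84', '158/89', '156/85', '166/83', '165/79', '163/80', '155/82']
152 ['31/123', '38/133', '53/126', '116/130', '158/173', '156/207', '159/221', '157/209', '160/113', '171/85', '161/84', '154/86', '163/86', '160/86', '155/84', '163/83', '163/78', '154/83']
153 ['35/103', '32/118', '39/125', '42/134', '76/148', '114/168', '90/172', '74/152', '56/140', '109/103', '149/87', '157/86', '149/84', '161/87', '149/87', '165/82', '161/81', '162/82']
154 ['39/72', '41/88', '3
[... 1099 characters left out ...]
'143/57', '173/56', '153/40', '64/32', '32/56', '43/119', '51/186', '54/195', '45/227', '47/229', '43/225', '46/226', '77/159', '142/88', '157/83']
161 ['177/52', '168/50', '151/54', '158/84', '174/76', '176/45', '145/37', '120/34', '56/100', '34/201', '46/195', '28/200', '27/198', '43/226', '45/228', '43/229', '64/174', '104/120']
162 ['179/80', '162/85', '182/84', '163/91', '160/89', '159/77', '154/76', '156/75', '114/56', '47/81', '52/138', '48/224', '45/226', '47/227', '46/229', '7/231', '28/198', '44/226']
163 ['160/89', '167/87', '152/87', '160/89', '169/89', '172/77', '173/75', '156/75', '165/71', '143/57', '56/59', '52/103', '50/220', '47/206', '11/192', '24/225', '44/228', '45/228']
```

The ball centre is at about pixel (181,156), on piece 0, where the model predicted (181.4,155). The force profile fits the piece having bottomed. I'll make the stroke piece by piece, with a force reading after each.

```bash
cat > st.py <<'E'
from h import *
import sys
k=float(sys.argv[1]);n=int(sys.argv[2]) if len(sys.argv)>2 else 6
fs=[]
for _ in range(4): get_image("scene");o=get_obs();fs.append(o["ft_force"])
F=np.mean(fs,0);R=Ro.from_rotvec(o["orientation"]);b=R.apply([49.7,.2,30.8])+o["ee_pos"]
C=np.array([453.3,-231.8]);r=b[:2]-C;print("t",round(o["t"],2),"F",F.round(1),"N~",round(F[2]+1,1),"ball",b.round(1),"k now",round((np.arctan2(r[1],r[0])+.652)/.13,2),"r",np.hypot(*r).round(1))
a=-.652+.13*k;d=C+80*np.array([np.cos(a),np.sin(a)])-b[:2]
dz=d@[-.0244,.0172]+.17*.7*(F[2]+1-9)
print("dz",dz.round(2),"rows mm",(R.inv().apply([*d,dz])/n).round(2))
E
python3 st.py 1
```

```text
t 11.22 F [-0.8 -0.1  7.5] N~ 8.5 ball [ 517.5 -280.4  116.2] k now 0.03 r 80.5
dz -0.03 rows mm [ 0.35 -1.62 -0.28]
```

```bash
python3 -m creep '{"delta_pos":[[0.00035,-0.00162,-0.00028],[0.00035,-0.00162,-0.00028],[0.00035,-0.00162,-0.00028],[0.00035,-0.00162,-0.00028],[0.00035,-0.00162,-0.00028],[0.00035,-0.00162,-0.00028],[0,0,0]],"twist":[[0,0,0],[0,0,0],[0,0,0],[0,0,0],[0,0,0],[0,0,0],[0,0,0]]}' 0|sed -n 4p; python3 st.py 2
```

```text
ft_force: [-0.8, -1.0, 7.9]
t 12.0 F [-0.5 -1.5  7.7] N~ 8.7 ball [ 522.8 -272.1  116.2] k now 0.97 r 80.4
dz 0.02 rows mm [ 0.22 -1.76 -0.19]
```

```bash
python3 -m creep '{"delta_pos":[[0.00022,-0.00176,-0.00019],[0.00022,-0.00176,-0.00019],[0.00022,-0.00176,-0.00019],[0.00022,-0.00176,-0.00019],[0.00022,-0.00176,-0.00019],[0.00022,-0.00176,-0.00019],[0,0,0]],"twist":[[0,0,0],[0,0,0],[0,0,0],[0,0,0],[0,0,0],[0,0,0],[0,0,0]]}' 0|sed -n 4p; python3 st.py 3
```

```text
ft_force: [-1.9, -1.1, 8.6]
t 12.78 F [-0.8 -1.6  7.5] N~ 8.5 ball [ 527.3 -262.5  116.2] k now 1.99 r 80.1
dz 0.03 rows mm [ 0.07 -1.74 -0.07]
```

```bash
python3 -m creep '{"delta_pos":[[0.00007,-0.00174,-0.00007],[0.00007,-0.00174,-0.00007],[0.00007,-0.00174,-0.00007],[0.00007,-0.00174,-0.00007],[0.00007,-0.00174,-0.00007],[0.00007,-0.00174,-0.00007],[0,0,0]],"twist":[[0,0,0],[0,0,0],[0,0,0],[0,0,0],[0,0,0],[0,0,0],[0,0,0]]}' 0|sed -n 4p; python3 st.py 4
```

```text
ft_force: [-0.5, -1.1, 7.7]
t 13.57 F [-0.3 -1.   7.7] N~ 8.7 ball [ 530.7 -252.3  116.3] k now 3.03 r 80.1
dz 0.09 rows mm [-0.11 -1.68  0.07]
```

```bash
python3 -m creep '{"delta_pos":[[-0.0001,-0.00168,0.00007],[-0.0001,-0.00168,0.00007],[-0.0001,-0.00168,0.00007],[-0.0001,-0.00168,0.00007],[-0.0001,-0.00168,0.00007],[-0.0001,-0.00168,0.00007],[0,0,0]],"twist":[[0,0,0],[0,0,0],[0,0,0],[0,0,0],[0,0,0],[0,0,0],[0,0,0]]}' 0|sed -n 4p; python3 st.py 5; python3 v.py mid|tail -2
```

```text
ft_force: [0.3, 0.2, 8.2]
t 14.35 F [ 0.6 -0.5  8.2] N~ 9.2 ball [ 532.7 -242.2  116.4] k now 4.01 r 80.1
dz 0.19 rows mm [-0.29 -1.67  0.2 ]
scene ball px [194.9 162.2]
top ball px [370.4 223.8]
```

View pics/mid.png

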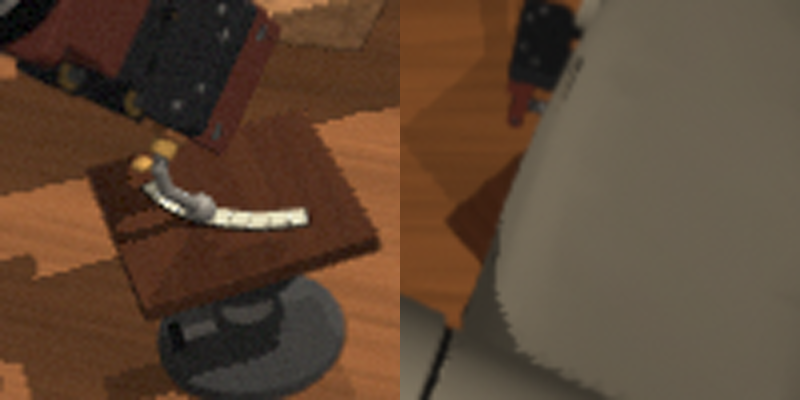

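The ball sits at crop (203,208), on the seam. The strip behind it looks thin and flush, and the pieces ahead still show their proud front faces. I'll carry on.

```bash
python3 -m creep '{"delta_pos":[[-0.00029,-0.00167,0.0002],[-0.00029,-0.00167,0.0002],[-0.00029,-0.00167,0.0002],[-0.00029,-0.00167,0.0002],[-0.00029,-0.00167,0.0002],[-0.00029,-0.00167,0.0002],[0,0,0]],"twist":[[0,0,0],[0,0,0],[0,0,0],[0,0,0],[0,0,0],[0,0,0],[0,0,0]]}' 0|sed -n 4p; python3 st.py 6
```

```text
ft_force: [0.9, 0.3, 8.6]
t 15.23 F [0.2 0.5 8.5] N~ 9.5 ball [ 533.4 -231.7  116.6] k now 5.03 r 80.1
dz 0.25 rows mm [-0.45 -1.6   0.32]
```

```bash
python3 -m creep '{"delta_pos":[[-0.00045,-0.0016,0.00033],[-0.00045,-0.0016,0.00033],[-0.00045,-0.0016,0.00033],[-0.00045,-0.0016,0.00033],[-0.00045,-0.0016,0.00033],[-0.00045,-0.0016,0.00033],[0,0,0]],"twist":[[0,0,0],[0,0,0],[0,0,0],[0,0,0],[0,0,0],[0,0,0],[0,0,0]]}' 0|sed -n 4p; python3 st.py 7
```

```text
ft_force: [0.5, 0.0, 7.3]
t 16.02 F [0.5 0.3 8.2] N~ 9.2 ball [ 532.6 -221.6  116.8] k now 6.0 r 80.0
dz 0.25 rows mm [-0.61 -1.56  0.45]
```

```bash
python3 -m creep '{"delta_pos":[[-0.00061,-0.00156,0.00046],[-0.00061,-0.00156,0.00046],[-0.00061,-0.00156,0.00046],[-0.00061,-0.00156,0.00046],[-0.00061,-0.00156,0.00046],[-0.00061,-0.00156,0.00046],[0,0,0]],"twist":[[0,0,0],[0,0,0],[0,0,0],[0,0,0],[0,0,0],[0,0,0],[0,0,0]]}' 0|sed -n 4p; python3 st.py 8
```

```text
ft_force: [0.5, -0.8, 8.2]
t 16.8 F [0.5 0.3 8.4] N~ 9.4 ball [ 530.6 -211.3  117. ] k now 7.01 r 80.0
dz 0.29 rows mm [-0.76 -1.43  0.57]
```

```bash
python3 -m creep '{"delta_pos":[[-0.00076,-0.00143,0.00057],[-0.00076,-0.00143,0.00057],[-0.00076,-0.00143,0.00057],[-0.00076,-0.00143,0.00057],[-0.00076,-0.00143,0.00057],[-0.00076,-0.00143,0.00057],[0,0,0]],"twist":[[0,0,0],[0,0,0],[0,0,0],[0,0,0],[0,0,0],[0,0,0],[0,0,0]]}' 0|sed -n 4p; python3 st.py 9.1
```

```text
ft_force: [0.3, 0.5, 7.0]
t 17.58 F [-0.1  0.5  7.1] N~ 8.1 ball [ 527.4 -201.5  117.2] k now 8.01 r 80.0
dz 0.19 rows mm [-0.98 -1.42  0.78]
```

```bash
python3 -m creep '{"delta_pos":[[-0.00097,-0.00142,0.00079],[-0.00097,-0.00142,0.00079],[-0.00097,-0.00142,0.00079],[-0.00097,-0.00142,0.00079],[-0.00097,-0.00142,0.00079],[-0.00097,-0.00142,0.00079],[0,0,0]],"twist":[[0,0,0],[0,0,0],[0,0,0],[0,0,0],[0,0,0],[0,0,0],[0,0,0]]}' 0|sed -n 4p; python3 st.py 9.1; python3 - <<'E'
from h import *
im,d=get_image("scene");cv2.imwrite("pics/end.png",cv2.resize(im[125:185,170:250,::-1],(800,600),interpolation=cv2.INTER_CUBIC))
E
```

```text
ft_force: [2.0, 1.9, 6.2]
t 18.37 F [0.6 1.8 6.1] N~ 7.1 ball [ 522.2 -190.8  117. ] k now 9.14 r 80.2
dz -0.23 rows mm [0.05 0.07 0.01]
```

View pics/end.png

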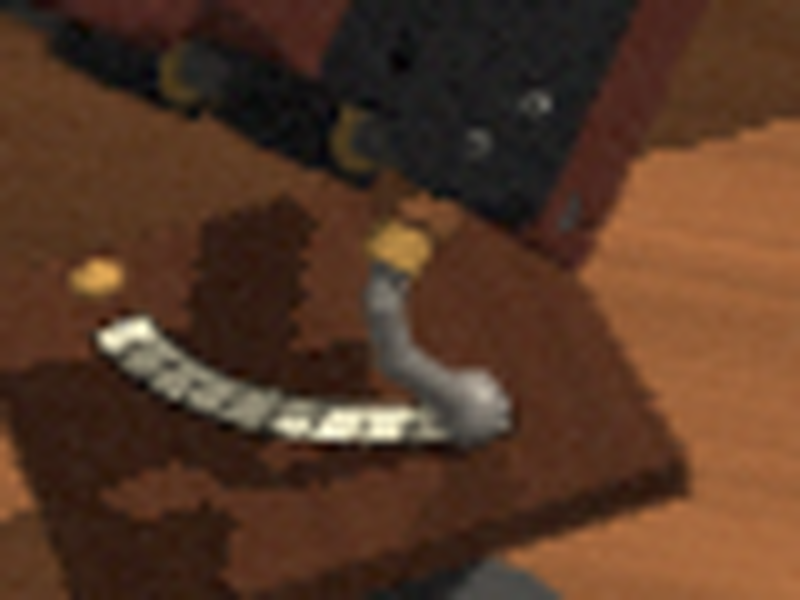

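The ball at (478,408) has gone a little past the middle of piece 9, and the sideways force is +1.8 N in y. I'll back up about 3 to 4 mm and press slightly more.

```bash
python3 st.py 8.75 3
```

```text
t 18.62 F [0.6 1.8 6.7] N~ 7.7 ball [ 522.2 -190.8  117. ] k now 9.15 r 80.1
dz -0.27 rows mm [ 0.77  1.02 -0.53]
```

```bash
python3 -m creep '{"delta_pos":[[0.00077,0.00102,-0.00053],[0.00077,0.00102,-0.00053],[0.00077,0.00102,-0.00053],[0,0,0]],"twist":[[0,0,0],[0,0,0],[0,0,0],[0,0,0]]}' 0|sed -n 4p; python3 st.py 8.75
```

```text
ft_force: [0.8, -1.2, 6.0]
t 19.15 F [ 1.3 -0.9  6.3] N~ 7.3 ball [ 524.4 -195.2  116.8] k now 8.67 r 79.9
dz -0.18 rows mm [-0.04 -0.11  0.08]
```

```bash
python3 -m creep '{"delta_pos":[[0.00013,0,0.00015],[0.00013,0,0.00015],[-0.0006,-0.0009,0.0006],[-0.0006,-0.0009,0.0006],[0.00013,0,0.00015],[0,0,0]],"twist":[[0,0,0],[0,0,0],[0,0,0],[0,0,0],[0,0,0],[0,0,0]]}' 0|sed -n 4p; python3 st.py 9
```

```text
ft_force: [1.7, 0.1, 8.5]
t 19.85 F [1.4 0.2 8. ] N~ 9.0 ball [ 523.3 -192.9  116.4] k now 8.92 r 80.1
dz 0.02 rows mm [-0.08 -0.09  0.07]
```

```bash
python3 -m creep '{"delta_pos":[[0.00013,0,0.00015],[0.00013,0,0.00015],[0.00006,0,0.00008],[0,0,0],[0,0,0]],"twist":[[0,0,0],[0,0,0],[0,0,0],[0,0,0],[0,0,0]]}' 0|sed -n 4p; python3 st.py 9; python3 -m creep '{"delta_pos":[[-0.0013,0,-0.0015],[-0.0013,0,-0.0015],[-0.0013,0,-0.0015],[0,0,0],[0,0,0]],"twist":[[0,0,0],[0,0,0],[0,0,0],[0,0,0],[0,0,0]]}' 0|sed -n 4p; python3 - <<'E'
from h import *
im=np.mean([get_image("scene")[0].astype(float) for _ in range(4)],0).astype(np.uint8);cv2.imwrite("pics/lift.png",cv2.resize(im[140:180,172:228,::-1],(800,572),interpolation=cv2.INTER_CUBIC))
E
python3 v.py|head -1
```

```text
ft_force: [2.0, 0.3, 9.0]
t 20.47 F [0.9 0.1 9.3] N~ 10.3 ball [ 523.3 -192.8  116.1] k now 8.92 r 80.1
dz 0.17 rows mm [-0.1  -0.08  0.05]
ft_force: [0.7, 0.4, -1.3]
ball [ 522.3 -192.7  120.7] F [-0.41  0.13 -0.85] q [-0.35  0.71  1.42 -0.06  1.7   1.5 ]
```

View pics/lift.png

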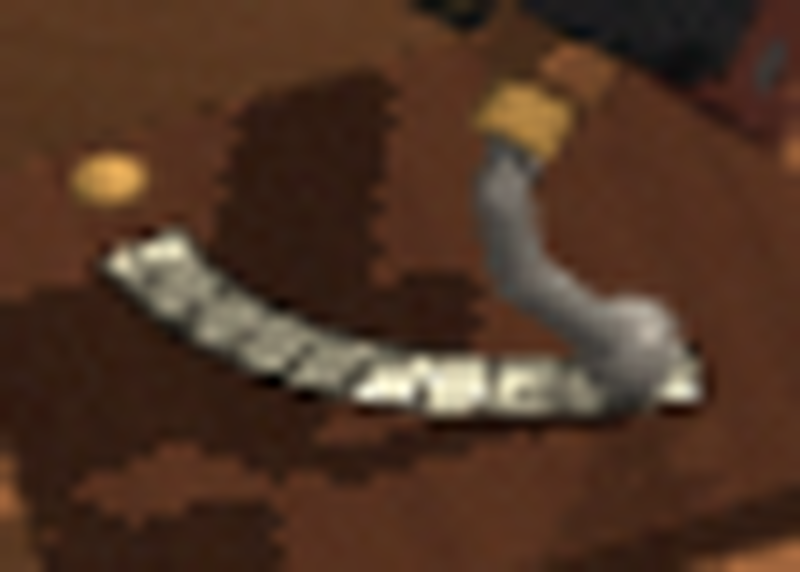

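```bash
cat > chk.py <<'E'
from h import *
p=camera_params("scene");E=np.linalg.inv(p["extrinsics"]);K=p["camera_matrix"]
def pr(P):return cv2.projectPoints(np.array(P,float).reshape(-1,3),cv2.Rodrigues(E[:3,:3])[0],E[:3,3],K,np.array([p["k1"],0,0,0,0]))[0].reshape(-1,2)
C=np.array([454.2,-233.7])
G=[get_image("scene") for _ in range(10)];d1=np.median([g[1] for g in G],0)
im1=np.mean([g[0].astype(float) for g in G],0)
f0=[np.load(n) for n in("scene0.npz","scene1.npz")];d0=np.mean([f["d"] for f in f0],0)
W0=pts("scene",d0);W1=pts("scene",d1)
h=cv2.cvtColor(im1.astype(np.uint8),cv2.COLOR_RGB2HSV);wm=(h[...,1]<95)&(h[...,2]>75)
for k in range(10):
    Z=[]
    for dr in np.arange(-4,4.1,1):
        for da in(-.03,-.015,0,.015,.03):
            a=-.652+.13*k+da;xy=C+(80+dr)*np.array([np.cos(a),np.sin(a)])
            u,v=np.rint(pr([[*xy,109.5+.15*(k-4)]])[0]).astype(int)
            Z.append((u,v))
    Z=np.array(sorted(set(Z)));u,v=Z.T;ok=(W1[v,u,2]<116)&wm[v,u]
    print(k,ok.sum(),"z before",np.median(W0[v,u,2][ok]).round(2),"now",np.median(W1[v,u,2][ok]).round(2),"d",np.mean((W0-W1)[v,u,2][ok]).round(2))
# lid reference near seam
Z=[];
for a in np.arange(-.6,.5,.05):
    for r in(55,60,65):
        u,v=np.rint(pr([[C[0]+r*np.cos(a),C[1]+r*np.sin(a),108]])[0]).astype(int);Z.append((u,v))
u,v=np.array(Z).T;x=(W0-W1)[v,u,2];print("lid d",np.median(x).round(2))
E
python3 chk.py
```

```text
0 12 z before 110.47 now 108.41 d 2.1
1 10 z before 110.31 now 108.18 d 29.27
2 12 z before 110.85 now 108.37 d 2.08
3 13 z before 110.77 now 108.48 d 2.08
4 12 z before 110.78 now 108.54 d 2.03
5 11 z before 110.44 now 108.72 d 1.69
6 14 z before 111.35 now 109.01 d 2.44
7 14 z before 111.17 now 109.24 d 1.81
8 7 z before 111.39 now 109.44 d 1.64
9 3 z before 111.34 now 110.12 d 1.37
lid d -0.2
```

All pieces measure down, but piece 9 has only 3 visible pixels. I'll hover back along the seam to uncover it and check.

```bash
python3 -m creep '{"delta_pos":[[0.00093,0.00154,-0.00078],[0.00093,0.00154,-0.00078],[0.00093,0.00154,-0.00078],[0.00093,0.00154,-0.00078],[0.00093,0.00154,-0.00078],[0.00093,0.00154,-0.00078],[0.00093,0.00154,-0.00078],[0.00093,0.00154,-0.00078],[0,0,0],[0,0,0]],"twist":[[0,0,0],[0,0,0],[0,0,0],[0,0,0],[0,0,0],[0,0,0],[0,0,0],[0,0,0],[0,0,0],[0,0,0]]}' 0|sed -n 2,4p; python3 chk.py; python3 v.py|head -1
```

```text
ee_pos: [511.1, -202.4, 176.5]
orientation: [-2.846, 0.375, 1.036]
ft_force: [-0.2, -0.2, -1.2]
0 11 z before 110.57 now 108.32 d 2.15
1 10 z before 110.31 now 108.55 d 28.89
2 12 z before 110.85 now 108.4 d 1.93
3 13 z before 110.77 now 108.45 d 1.94
4 12 z before 110.78 now 108.6 d 2.05
5 11 z before 110.44 now 108.69 d 1.72
6 11 z before 111.35 now 108.99 d 2.3
7 4 z before 110.16 now 109.33 d -0.42
8 14 z before 111.75 now 109.45 d 1.83
9 11 z before 111.84 now 110.07 d 1.65
lid d -0.59
ball [ 528.6 -207.2  121.1] F [-0.39 -0.22 -1.1 ] q [-0.36  0.73  1.39 -0.07  1.72  1.48]
```

```bash
python3 -m creep '{"delta_pos":[[-0.00091,-0.00162,0.00076],[-0.00091,-0.00162,0.00076],[-0.00091,-0.00162,0.00076],[-0.00091,-0.00162,0.00076],[-0.00091,-0.00162,0.00076],[-0.00091,-0.00162,0.00076],[-0.00091,-0.00162,0.00076],[-0.00091,-0.00162,0.00076],[0.00064,0,0.00077],[0.00064,0,0.00077],[0.00064,0,0.00077],[0.00064,0,0.00077],[0.00032,0,0.00038],[0.00032,0,0.00038],[0,0,0],[0,0,0]],"twist":[[0,0,0],[0,0,0],[0,0,0],[0,0,0],[0,0,0],[0,0,0],[0,0,0],[0,0,0],[0,0,0],[0,0,0],[0,0,0],[0,0,0],[0,0,0],[0,0,0],[0,0,0],[0,0,0]]}' 0|sed -n 4p; python3 st.py 9
```

```text
ft_force: [-0.9, 0.8, 6.2]
t 24.45 F [-0.8  0.5  5.6] N~ 6.6 ball [ 522.9 -192.3  116.9] k now 8.99 r 80.0
dz -0.28 rows mm [ 0.02 -0.01  0.04]
```

```bash
python3 -m creep '{"delta_pos":[[0.00016,0,0.00019],[0.00016,0,0.00019],[0.00016,0,0.00019],[0.00016,0,0.00019],[0,0,0],[0,0,0]],"twist":[[0,0,0],[0,0,0],[0,0,0],[0,0,0],[0,0,0],[0,0,0]]}' 0|sed -n 4p; python3 st.py 9
```

```text
ft_force: [-0.2, 1.2, 9.1]
t 25.15 F [-0.9  0.6  8.1] N~ 9.1 ball [ 522.9 -192.3  116.4] k now 8.99 r 80.0
dz 0.02 rows mm [-0.01 -0.01  0.01]
```

```bash
python3 -m creep '{"delta_pos":[[0.00016,0,0.00019],[0.00016,0,0.00019],[0.00016,0,0.00019],[0.00016,0,0.00019],[0,0,0],[0,0,0]],"twist":[[0,0,0],[0,0,0],[0,0,0],[0,0,0],[0,0,0],[0,0,0]]}' 0|sed -n 4p; python3 st.py 8.6 2
```

```text
ft_force: [-0.6, 0.6, 11.8]
t 25.85 F [-0.4  0.8 11.5] N~ 12.5 ball [ 522.9 -192.3  115.8] k now 8.99 r 80.0
dz 0.31 rows mm [ 0.96  1.49 -1.01]
```

```bash
python3 -m creep '{"delta_pos":[[-0.00085,0,-0.00102],[-0.00085,0,-0.00102],[-0.00085,0,-0.00102],[-0.00085,0,-0.00102],[0.00093,0.00154,-0.00078],[0.00093,0.00154,-0.00078],[0.00093,0.00154,-0.00078],[0.00093,0.00154,-0.00078],[0.00093,0.00154,-0.00078],[0.00093,0.00154,-0.00078],[0.00093,0.00154,-0.00078],[0.00093,0.00154,-0.00078],[0,0,0],[0,0,0]],"twist":[[0,0,0],[0,0,0],[0,0,0],[0,0,0],[0,0,0],[0,0,0],[0,0,0],[0,0,0],[0,0,0],[0,0,0],[0,0,0],[0,0,0],[0,0,0],[0,0,0]]}' 0|sed -n 2,4p; python3 chk.py; python3 v.py|head -1
```

```text
ee_pos: [511.5, -201.8, 174.9]
orientation: [-2.846, 0.375, 1.036]
ft_force: [0.2, 0.3, -1.7]
0 11 z before 110.57 now 108.22 d 2.31
1 10 z before 110.31 now 108.35 d 29.12
2 12 z before 110.85 now 108.39 d 2.09
3 13 z before 110.77 now 108.4 d 2.04
4 12 z before 110.78 now 108.55 d 2.09
5 11 z before 110.44 now 108.72 d 1.77
6 12 z before 111.35 now 109.01 d 2.49
7 0 z before nan now nan d nan
8 12 z before 111.75 now 109.67 d 1.58
9 11 z before 111.84 now 109.7 d 1.81
lid d -0.3
ball [ 529.  -206.6  119.4] F [ 0.28 -0.59 -1.2 ] q [-0.36  0.73  1.39 -0.06  1.71  1.49]
  return _methods._mean(a, axis=axis, dtype=dtype,
  ret = ret.dtype.type(ret / rcount)
```

All ten measure flush: 9 and 8 are now both at 109.7, and the others follow the lid's slope. I'll lift off, level the tool and go back to the rest.

```bash
python3 -m creep '{"delta_pos":[[-0.0064,0,-0.0077],[-0.013,0,-0.0154],[-0.013,0,-0.0154],[-0.0064,0,-0.0077],[0,0,0],[0,0,0],[0,0,0],[0,0,0],[0,0,0],[0,0,0],[0,0,0],[0,0,0],[0,0,0],[0,0,0],[0,0,0],[0,0,0]],"twist":[[0,0,0],[0,0,0],[0,0,0],[0,0,0],[0,6,0],[0,6,0],[0,6,0],[0,6,0],[0,6,0],[0,6,0],[0,4,0],[0,0,-6.2],[0,0,-6.2],[0,0,-6.2],[0,0,-6.2],[0,0,0]]}' 0|sed -n 2,4p; python3 -c "
from h import *
go([530.8,192.3,216],22.7)"
```

```text
ee_pos: [511.2, -201.7, 235.7]
orientation: [3.13, 0.274, 0.0]
ft_force: [0.4, 0.6, -1.0]
tcp [ 511.2 -201.7  235.7] F [ 0.4  0.6 -1. ] w 13.9
dpos tool mm [  87.8 -384.6   19.7]
twist deg [  0.    -0.   -12.69] dpos in target frame [ 170.1 -355.9   19.7]
```

```bash
python3 -m creep '{"delta_pos":[[0,0,0],[0,0,0],[0.01546,-0.03235,0],[0.01546,-0.03235,0],[0.01546,-0.03235,0],[0.01546,-0.03235,0],[0.01546,-0.03235,0],[0.01546,-0.03235,0],[0.01546,-0.03235,0],[0.01546,-0.03235,0],[0.01546,-0.03235,0],[0.01546,-0.03235,0],[0.01546,-0.03235,0],[0,0,0.02],[0,0,0],[0,0,0],[0,0,0]],"twist":[[0,0,-6.3],[0,0,-6.3],[0,0,0],[0,0,0],[0,0,0],[0,0,0],[0,0,0],[0,0,0],[0,0,0],[0,0,0],[0,0,0],[0,0,0],[0,0,0],[0,0,0],[0,0,0],[0,0,0],[0,0,0]]}' 0|sed -n 2,4p; python3 - <<'E'
from h import *
go([530.8,192.3,66],22.7)
im,d=get_image("scene");np.savez("scene_back.npz",im=im,d=d);cv2.imwrite("pics/back.png",cv2.resize(im[100:260,340:460,::-1],(600,800)[::1] if 0 else (450,600),interpolation=cv2.INTER_CUBIC))
E
```

```text
ee_pos: [533.0, 191.3, 215.6]
orientation: [3.082, 0.606, -0.001]
ft_force: [0.7, -0.6, -0.2]
tcp [533.  191.3 215.6] F [ 0.7 -0.6 -0.2] w 13.9
dpos tool mm [ -1.6  -1.8 149.6]
twist deg [ 0.01  0.04 -0.44] dpos in target frame [ -1.7  -1.8 149.6]
```

View pics/back.png

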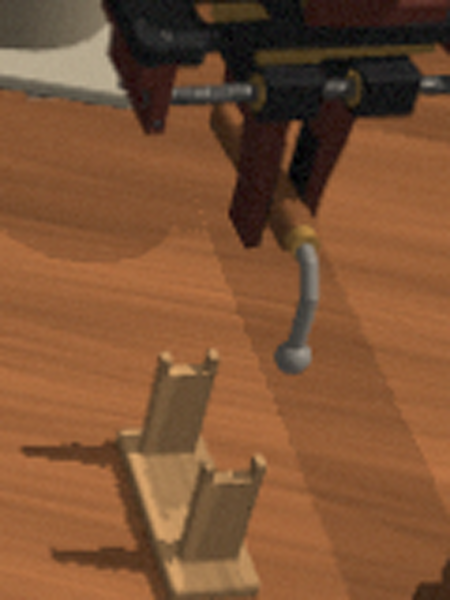

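The scene view shows the burnisher held over the two empty forks, with its tail at (220,115), ferrule at (300,240) and ball at (293,357). I'll check the tilt in the grip from the ball's pixel.

```bash
python3 - <<'E'
from h import *
o=get_obs();R=Ro.from_rotvec(o["orientation"])
p=camera_params("scene");E=np.linalg.inv(p["extrinsics"]);K=p["camera_matrix"]
for pit in(-10,-5,0,5,10):
    b=Ro.from_euler("y",pit,degrees=True).apply(np.array([49.7,.2,50]))-[0,0,19.2]
    b=R.apply(b)+o["ee_pos"]
    print(pit,cv2.projectPoints(b.reshape(1,3),cv2.Rodrigues(E[:3,:3])[0],E[:3,3],K,np.array([p["k1"],0,0,0,0]))[0].ravel().round(1))
E
```

```text
-10 [413.3 193.7]
-5 [414.7 194. ]
0 [416.1 194. ]
5 [417.5 193.7]
10 [418.8 193. ]
```

```bash
python3 - <<'E'
from h import *
o=get_obs();R=Ro.from_rotvec(o["orientation"])
d=np.median([get_image("scene")[1] for _ in range(6)],0)
L=R.inv().apply((pts("scene",d).reshape(-1,3)-o["ee_pos"])).reshape(*d.shape,3)
v,u=np.nonzero((abs(L[...,1])<9)&(abs(L[...,2]+19)<22)&(L[...,0]>-95)&(L[...,0]<45)&((L[...,0]<-20)|(L[...,0]>13)))
P=L[v,u];
for lo in range(-90,45,6):
    q=P[(P[:,0]>=lo)&(P[:,0]<lo+6)]
    if len(q):print(lo,len(q),"top z",np.percentile(q[:,2],15).round(1),"y",np.median(q[:,1]).round(1))
E
```

```text
-78 10 top z -24.8 y 7.1
-72 18 top z -26.5 y 6.5
-66 20 top z -26.6 y 6.4
-60 16 top z -26.5 y 6.8
-54 17 top z -27.3 y 6.6
-48 12 top z -26.8 y 7.1
-42 11 top z -24.9 y 7.2
-36 4 top z -17.6 y 7.2
12 22 top z -30.8 y 4.7
18 28 top z -30.8 y 5.5
24 38 top z -31.0 y 4.5
30 24 top z -28.7 y 2.9
36 39 top z -27.4 y 1.7
42 7 top z -23.5 y 1.9
```

The handle sits about 3° nose-up in the grip. I'll pitch the nose down 3° to match, then lower it into the forks.

```bash
python3 -m creep '{"delta_pos":[[-0.0027,-0.0018,0],[0.00157,0,0.03],[0.00157,0,0.03],[0.00157,0,0.03],[0.00136,0,0.026],[0,0,0],[0,0,0],[0,0,0]],"twist":[[0,-3,-0.44],[0,0,0],[0,0,0],[0,0,0],[0,0,0],[0,0,0],[0,0,0],[0,0,0]]}' 0; python3 -c "
from h import *
go([531.8,192.7,66],22.7,-3)"
```

```text
t: 31.28
ee_pos: [530.9, 192.9, 100.4]
orientation: [3.069, 0.619, -0.078]
ft_force: [0.4, -0.1, -1.2]
width: 13.7
grasp_force: 30.0
tcp [530.9 192.9 100.4] F [ 0.4 -0.1 -1.2] w 13.7
dpos tool mm [ 2.5  0.6 34.3]
twist deg [ 0.   -0.09  0.11] dpos in target frame [ 2.5  0.6 34.3]
```

```bash
python3 -m creep '{"delta_pos":[[-0.0004,0.0005,0.015],[0.0005,0,0.01],[0.0002,0,0.004],[0.0001,0,0.002],[0.0001,0,0.002],[0,0,0.001],[0,0,0],[0,0,0],[0,0,0]],"twist":[[0,0,0],[0,0,0],[0,0,0],[0,0,0],[0,0,0],[0,0,0],[0,0,0],[0,0,0],[0,0,0]]}' 0; python3 -c "
from h import *
im,d=get_image('scene');go([529.8,191.9,66],22.7,-3)"
```

```text
t: 32.03
ee_pos: [529.3, 191.9, 65.6]
orientation: [3.069, 0.62, -0.079]
ft_force: [-0.2, -0.1, 2.9]
width: 14.1
grasp_force: 30.0
tcp [529.3 191.9  65.6] F [-0.6  0.3  3.4] w 13.9
dpos tool mm [ 0.4  0.2 -0.4]
twist deg [-0.   -0.05  0.13] dpos in target frame [ 0.4  0.2 -0.4]
```

It is seated with light contact of about 4 N. I'll release it and withdraw.

```bash
python3 -m creep '{"delta_pos":[[0,0,0],[0,0,0],[0,0,0],[0,0,0],[0,0,0],[0,0,0],[0,0,0],[0,0,0],[0,0,0],[0,0,0],[0,0,0],[0,0,0],[0,0,0],[0,0,0],[0,0,0],[0,0,0]],"twist":[[0,0,0],[0,0,0],[0,0,0],[0,0,0],[0,0,0],[0,0,0],[0,0,0],[0,0,0],[0,0,0],[0,0,0],[0,0,0],[0,0,0],[0,0,0],[0,0,0],[0,0,0],[0,0,0]]}' 1 | tail -2; python3 -m creep '{"delta_pos":[[-0.0005,0,-0.01],[-0.0015,0,-0.03],[-0.0015,0,-0.03],[-0.0015,0,-0.03],[-0.0015,0,-0.03],[-0.03,0,-0.02],[-0.03,0,0],[-0.03,0,0],[-0.03,0,0],[0,0,0],[0,0,0],[0,0,0]],"twist":[[0,0,0],[0,0,0],[0,0,0],[0,0,0],[0,0,0],[0,0,0],[0,0,0],[0,0,0],[0,0,0],[0,0,0],[0,0,0],[0,0,0]]}' 1; python3 - <<'E'
from h import *
im,d=get_image("scene");cv2.imwrite("pics/fin.png",cv2.resize(im[100:280,160:440,::-1],(800,514),interpolation=cv2.INTER_CUBIC))
W=pts("scene",d);th=np.deg2rad(22.7);R=np.array([[np.cos(th),-np.sin(th)],[np.sin(th),np.cos(th)]])
l=(W[...,:2]-[521.4,188])@R
m=(W[...,2]>89)&(W[...,2]<105)&(abs(l[...,0])<90)&(abs(l[...,1])<25)
v=l[m];print(m.sum(),np.percentile(v[:,0],[0,1,3,50,97,99,100]).round(1),np.percentile(v[:,1],[3,50,97]).round(1),np.polyfit(v[:,0],W[m][:,2],1).round(3))
E
python3 chk.py
```

```text
width: 87.8
grasp_force: 0.0
t: 34.42
ee_pos: [420.8, 146.1, 222.4]
orientation: [3.069, 0.619, -0.077]
ft_force: [0.2, -0.8, -0.1]
width: 87.8
grasp_force: 0.0
314 [-71.3 -67.1 -65.5  -5.5  47.   49.2  50.2] [-8.3 -2.6  5.1] [-1.3000e-02  9.3521e+01]
0 12 z before 110.47 now 108.58 d 2.0
1 10 z before 110.31 now 108.68 d 28.82
2 12 z before 110.85 now 108.57 d 1.95
3 13 z before 110.77 now 108.3 d 2.14
4 12 z before 110.78 now 108.52 d 2.08
5 11 z before 110.44 now 108.93 d 1.57
6 13 z before 111.35 now 109.1 d 2.11
7 14 z before 111.17 now 109.12 d 2.04
8 14 z before 111.75 now 109.4 d 1.81
9 11 z before 111.84 now 109.77 d 1.96
lid d 0.09
```

View pics/fin.png

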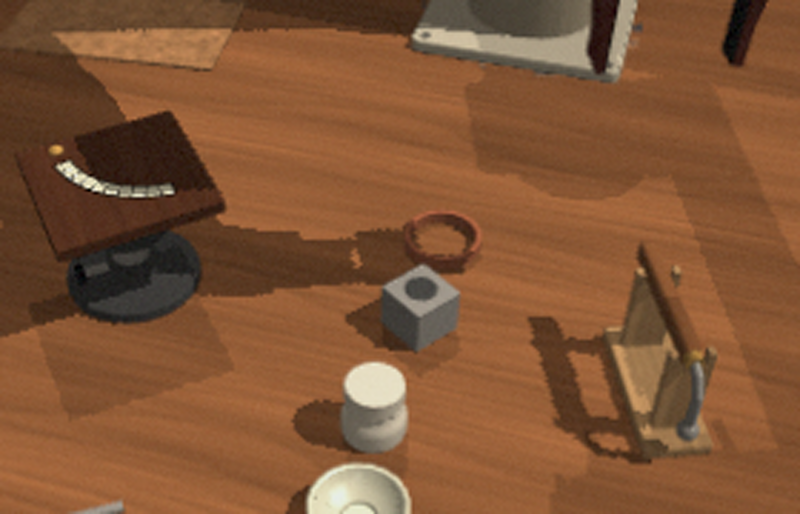

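The burnisher lies in both forks with its nose forward, its handle running from (642,248) to (695,355). It matches its original place within about 1–2 mm, the seam is flush and the bystanders haven't moved. I'm handing the job in.

```bash
python3 -c "
from workcell import *
print(close_job())"
```

```text
the job is handed in; nothing more can be done
None
```

The job is handed in but no verdict came back: by camera all ten inlay pieces are down, pressed at about 8–12.5 N in one stroke from the stud end plus a second press on the last piece after a 5 mm lift, and the burnisher lies back in its rest, nose forward.

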